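# Sort two clamp spools on the gauge pin

## Robot

A 6-joint arm with a two-finger parallel gripper is mounted at the origin on the work surface. World frame = base frame: x ahead of the robot, y to its left, z up, the work surface at z = 0. Lengths are in m, angles in rad, forces in N, time in s.
With the tool pointing down it reaches from about 0.375 to 0.9 m from the base axis. Payload 3.1 kg.
Tool frame: the origin (TCP) lies between the finger pads; the fingertips stand 8 mm ahead of it and the grasp point (between the pads) lies 11 mm behind it; z points along the fingers, y is the line along which they close (so a half turn about z gives the same grasp; the last joint's range is limited). The gripper opens to 85 mm and grips with 20 to 120 N. Pads are 22 mm wide; open, the fingers measure 114 mm over their backs; the gripper's body (76 mm by 85 mm) begins 54 mm behind the grasp point. The pads swing forward as they close: fully open they stand 13 mm farther back than shut.
Start: joints at [-0.178, 0.527, 1.433, -0, 1.181, -0.178], TCP at [0.625, 0, 0.239] pointing down, gripper open.
Joint ranges: [-3.08, 3.08], [-0.75, 2.2], [0.22, 2.44], [-1.43, 4.57], [0, 2.65], [-2.85, 2.85]. Speed limits (rad/s): [2.79, 2.79, 3.14, 3.14, 3.14, 3.14].

## Interface

Orientations are given as a unit quaternion [x, y, z, w].
In Python, from station import readout, cams, sign_off gives the robot as it stands.
- The arm moves only by the tool send_rows, never from a script. Its argument "commands" is text: rows parted by semicolons, each of 5 numbers parted by spaces: the finger opening in mm, from 0 to 85.4, then the shift along the tool's x, y, z each as a share of 0.02 m, from -1 to 1, then the turn about the tool's z as a share of 4 degrees, from -1 to 1. In form: grip dx dy dz spin; .... A call has 1 to 20 rows; each row shifts and turns the commanded pose from where the row before left it, along the tool's axes as they then stand; what a row does not reach is not made up. A row lasts 1/12 s, in which the tool goes at most 41.7 mm and 7.16 degrees, less where a joint would pass 70% of its speed; a pose out of reach is approached as far as the arm can. A call with a number of a shift or a turn outside -1 to 1 is refused whole. A call with a gripper value outside its range is refused whole. The fingers move at their own pace and stop on an object; "grip_force" is the grip in N (left out, the last holds). Time passes only in rows, so rows that do not move let the fingers close. It gives the time, the measured TCP pose, the force, the opening and the grip force at its end, in the units of the state.
- readout.sense(): the state, without advancing time (a new reading comes with each control period).
- cams.snapshot(name): name is "scene" or "side" or "wrist"; returns a dict with "pixels" (480x640x3 uint8, red, green, blue), "intrinsics" (3x3 intrinsics, pixels), "eye" and "rotation" of the camera in the world. Camera axes: x right, y down, z forward; pixel columns grow to the right and rows downward; lengths in m; the calibration is good to about 2 mm. A picture is of the moment at which its call begins. There is no depth.
- sign_off(): hands the job in; it is judged then, once.
The state is a dict: "t": time; "q": joint angles; "qd": joint speeds; "tau": joint torques, N m; "tcp_pos": TCP position; "tool_rot": TCP orientation; "force": force on the tool from outside, world axes, zero at the start; "ft_torque": the same for the moment, N m; "finger_gap": opening from 0.0 (shut) to 1.0 (fully open); "gripper_force": force on a finger pad.
Only numpy, scipy, OpenCV 4.12 (cv2) and the standard library are available. Lean on these libraries where they do the work, as an engineer would, in place of code of your own. Each camera call takes 0.05 s, during which the arm holds its last target. There are 200 camera calls.

## Task

Two newly turned wooden clamp spools stand loose on the luthier's bench, and only one has a bore wide enough for the steel gauge pin. Slide the spool that fits all the way down the pin until it sits flat on the pin's wooden base, and leave it there. Stand the other spool, which is too tight for the pin, upright in the shallow wooden tray.

Things in the scene. Friction and masses are not known exactly. Their poses are not given: they have to be found in the camera images.
- spool_wide: The spool that fits: a loose upright cylinder of pale wood, 44 mm in diameter and 40 mm tall, its lowest 4 mm a cork facing, with a straight through-bore 18 mm in diameter down its axis. About 45 g. Origin at the centre of its underside; z points up along the bore.
- spool_narrow: The spool that is too tight: the same pale wood and cork foot, 44 mm in diameter and 40 mm tall, but its through-bore is only 9 mm in diameter. About 45 g. Origin at the centre of its underside; z points up along the bore. Either spool may stand in the nearer or the farther place.
- pin_foot (a point): The foot of the gauge pin's axis, on the top face of its fixed wooden base (a block 90 x 90 mm, 15 mm thick, lying on the bench). From this point the steel pin, 12 mm in diameter, stands 55 mm straight up; its top 12 mm taper to a 4 mm wide flat end. z points up along the pin, x and y along the block's sides.
- tray: A fixed shallow open tray of plywood, 150 x 150 mm outside, walls 5 mm thick and 20 mm high, flat floor 5 mm thick, empty. Origin at the centre of its underside, on the bench; x and y along its sides, z up.
Things that resemble listed ones, but are neither listed nor needed, are in the scene too. Leave any black, pink or purple look-alike of the spool_wide alone.

How it is judged:
At the end, for the whole second after the job is handed in: The wide-bored spool is on the pin, underside within 10 mm of the base, axis within 10 mm of the pin's; the other is in the tray, centre within 55 mm of the tray's along each side, underside under 15 mm above the bench; both within 10 degrees of upright and at rest (horizontal distance between spool_wide and pin_foot below 0.01 m and z of spool_wide in the frame of pin_foot below 0.01 m and angle between each of spool_wide, spool_narrow's own z axis and vertical below 0.17 rad and linear speed of each of spool_wide, spool_narrow below 0.02 m/s and x of spool_narrow in the frame of tray between -0.055 and 0.055 m and y of spool_narrow in the frame of tray between -0.055 and 0.055 m and z of spool_narrow in the frame of tray below 0.015 m); the robot touches nothing.
It also fails if it takes over 54 s, if anything falls off the work surface, if the arm or the gripper's body presses on something with over 40 N, if the wrist force passes 120 N, or if a joint passes its speed limit or range.

## Working session

There is one attempt and no reset: what is moved stays moved. The work goes in short steps, Python scripts to look and compute and a tool call to move; the robot and the scene stay as the last step left them, time stands still between calls to the robot, and variables do not carry over. Pictures are saved under pics/ and viewed, at most 10 in all, crops included, and the job is handed in when it is done.

Besides the shell and the picture viewer there is one more tool, called after ">>>" by a JSON object that holds its "op" and its "data", one argument or row to a line. send_rows: Moves the arm, as the interface text tells. Its arguments: {"type":"object","properties":{"commands":{"type":"string"},"grip_force":{"type":"number"}},"required":["commands"]}

```bash
mkdir -p pics; cat > h.py <<'E'
import numpy as np, cv2, json, sys
from station import readout, cams, sign_off
def snap(n,tag):
    s=cams.snapshot(n); cv2.imwrite(f'pics/{tag}.png',s['pixels'][:,:,::-1])
    np.savez(f'pics/{tag}.npz',K=s['intrinsics'],e=s['eye'],R=s['rotation']); return s
def ray(tag,uv):
    d=np.load(f'pics/{tag}.npz'); v=d['R']@np.linalg.solve(d['K'],[uv[0],uv[1],1.]); return d['e'],v/np.linalg.norm(v)
def atz(tag,uv,z):
    e,v=ray(tag,uv); return e+v*(z-e[2])/v[2]
def tri(*obs):
    A=np.zeros((3,3));b=np.zeros(3)
    for t,uv in obs:
        e,v=ray(t,uv);P=np.eye(3)-np.outer(v,v);A+=P;b+=P@e
    p=np.linalg.solve(A,b)
    return p,[round(1e3*float(np.linalg.norm((np.eye(3)-np.outer(v,v))@(p-e))),1) for e,v in (ray(t,u) for t,u in obs)]
def proj(tag,p):
    d=np.load(f'pics/{tag}.npz'); c=d['K']@(d['R'].T@(np.array(p)-d['e'])); return c[:2]/c[2]
E
python3 - <<'E'
from h import *
for n in("scene","side","wrist"):
    s=snap(n,n+'0'); print(n,np.round(s['eye'],3),np.round(s['rotation'],2).tolist(),s['intrinsics'][0])
print(readout.sense())
E
```

```text
scene [ 0.96  -0.675  0.608] [0.85, 0.26, -0.14, -0.44] [530.17824241   0.         313.15703787]
side [0.273 0.524 0.605] [-0.2, 0.9, -0.37, 0.08] [455.96142263   0.         318.88181075]
wrist [0.623 0.065 0.373] [0.99, -0.0, -0.0, 0.13] [388.76086607   0.         318.80501833]
{'t': 0.15, 'q': array([-1.78477391e-01,  5.28272645e-01,  1.43362621e+00, -1.14049239e-05,
        1.18142245e+00, -1.78521852e-01]), 'qd': array([ 1.01483929e-03, -2.04239609e-03, -3.78354377e-03, -2.91903665e-03,
       -6.48373212e-05, -2.01725791e-03]), 'tau': array([ 1.17890530e-03, -4.42742836e+01, -1.78276026e+01, -2.15643640e-04,
        5.61750654e-03, -9.84718270e-06]), 'tcp_pos': array([6.24448532e-01, 1.39982027e-04, 2.38540318e-01]), 'tool_rot': array([ 7.07089263e-01,  7.07123770e-01, -4.97277008e-04, -7.06968181e-04]), 'force': array([-0.71746501, -0.04091453,  0.16403313]), 'ft_torque': array([ 0.03050383, -0.00748478, -0.05280651]), 'gripper_force': 0.0, 'finger_gap': 0.9991315821956299}
```

View pics/scene0.png

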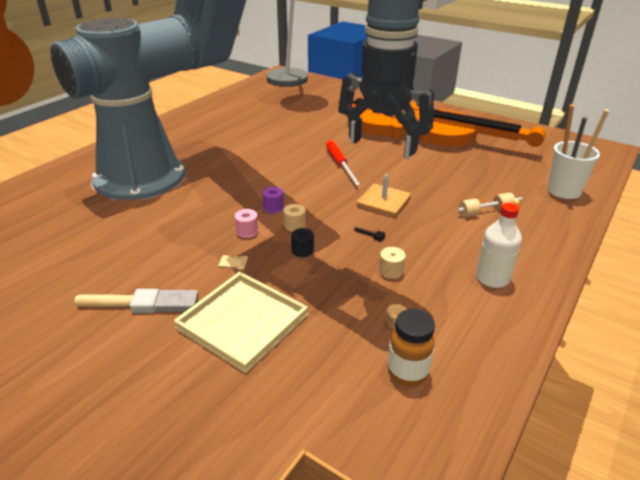

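View pics/side0.png

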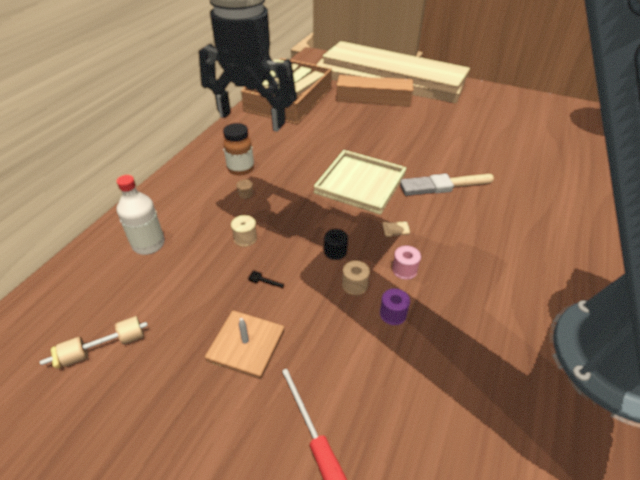

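View pics/wrist0.png

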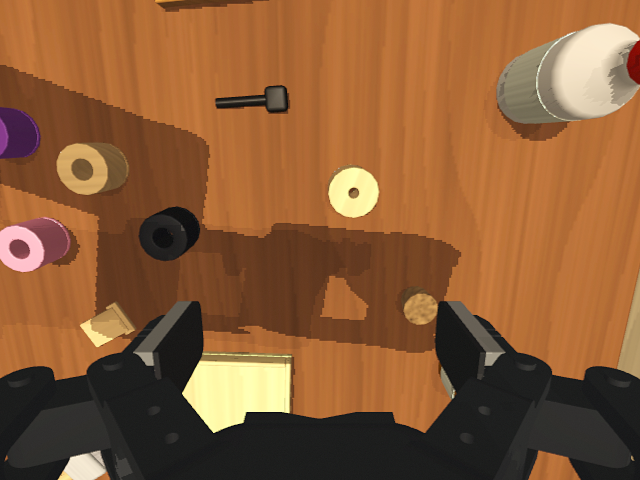

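The wrist view shows two pale spools: the narrow-bored one at (353,192) in light, and the wide-bored one at (83,168) in shadow. The look-alikes are purple (10,133), pink (30,245), black (165,235), the cork stub (421,308), and the rod beads in scene at (470,207) and (507,202). The pin block is at scene (385,200) and side (245,342). The tray is at scene (242,320) and side (361,182). Next is an enlarged composite.

```bash
python3 - <<'E'
import cv2,numpy as np
def crop(t,x,y,w,h,s):
    return cv2.resize(cv2.imread(f'pics/{t}.png')[y:y+h,x:x+w],None,fx=s,fy=s,interpolation=cv2.INTER_CUBIC)
out=np.zeros((600,800,3),np.uint8)
a=crop('scene0',225,165,200,120,4) # 800x480 -> scale
a=crop('scene0',225,165,200,120,4)
out=np.vstack([a]);cv2.imwrite('pics/c1.png',out)
b=crop('side0',200,200,220,180,3.5);cv2.imwrite('pics/c2.png',b[:600,:800])
E
```

```text
(no output)
```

View pics/c1.png

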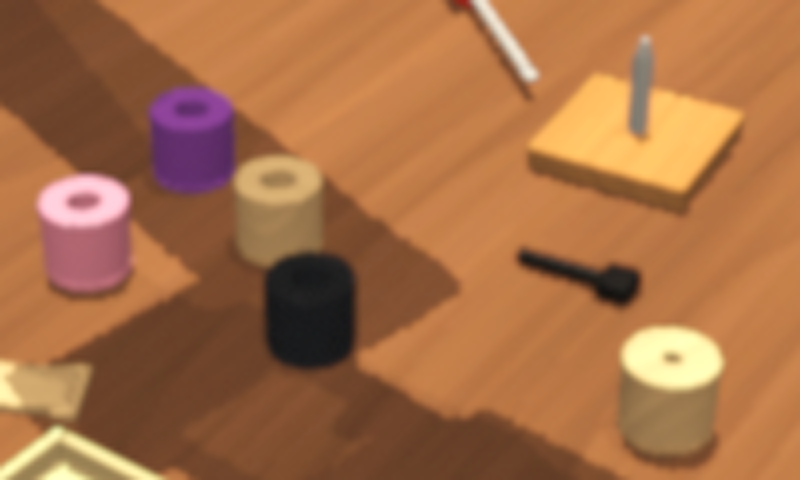

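View pics/c2.png

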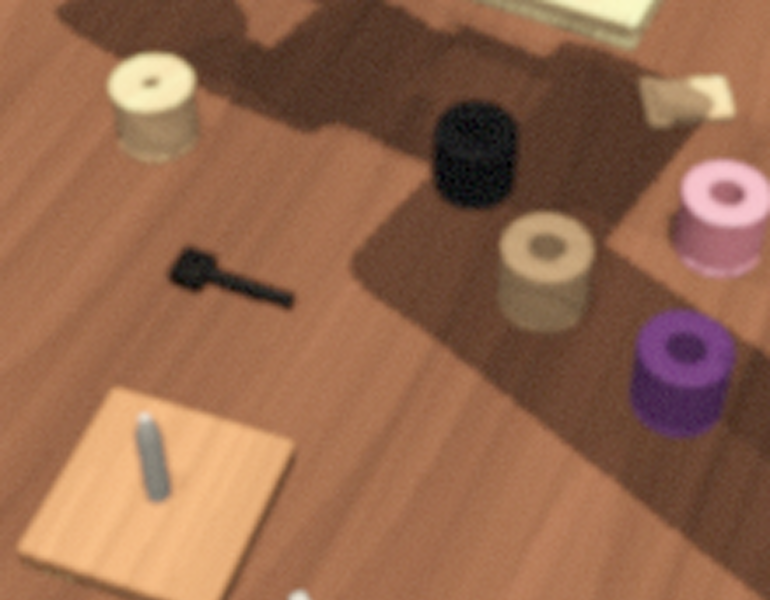

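Composite: wide bore at c1 (278,181) and c2 (547,247), narrow at c1 (672,358) and c2 (152,82). Pin tip at c1 (645,38) and c2 (146,415), foot at c1 (640,133) and c2 (158,497). Black, purple and pink stand around the wide spool.

```bash
python3 - <<'E'
from h import *
S=lambda u,v:('scene0',(225+(u+.5)/4-.5,165+(v+.5)/4-.5))
D=lambda u,v:('side0',(200+(u+.5)/3.5-.5,200+(v+.5)/3.5-.5))
W=lambda u,v:('wrist0',(u,v))
X=dict(wide=[S(278,181),D(547,247),W(83,169)],narrow=[S(672,358),D(152,82),W(353.5,192)],
black=[S(311,278),D(477,126),W(163,235)],purple=[S(192,108),D(686,347)],pink=[S(85,201),D(725,193),W(20,248)],
pintop=[S(645,38),D(146,415)],pinfoot=[S(640,133),D(158,497)],
b1=[S(598,73),D(22,548)],b2=[S(743,118),D(115,388)],bb=[S(743,118),D(22,548)],b3=[S(686,195),D(115,388)],b4=[S(686,195),D(293,442)],
b5=[S(530,148),D(293,442)],
tA=[('scene0',(240,274)),('side0',(406,167))],tB=[('scene0',(307,316)),('side0',(345,152))],tA2=[('scene0',(240,274)),('side0',(380,210))],tB2=[('scene0',(307,316)),('side0',(315,182))],tC=[('scene0',(245,367)),('side0',(345,152))],tD=[('scene0',(177,322)),('side0',(406,167))])
for k,o in X.items():
    p,r=tri(*o); print(k,np.round(p,4),r)
E
```

```text
Traceback (most recent call last):
  File "h.py", line 13, in tri
    e,v=ray(t,uv);P=np.eye(3)-np.outer(v,v);A+=P;b+=P@e
        ~~~^^^^^^
  File "h.py", line 7, in ray
    d=np.load(f'pics/{tag}.npz'); v=d['R']@np.linalg.solve(d['K'],[uv[0],uv[1],1.]); return d['e'],v/np.linalg.norm(v)
                                    ~~~~~~^~~~~~~~~~~~~~~~~~~~~~~~~~~~~~~~~~~~~~~~~
ValueError: matmul: Input operand 1 has a mismatch in its core dimension 0, with gufunc signature (n?,k),(k,m?)->(n?,m?) (size 3 is different from 4)
```

```bash
sed -i "s/R=s\['rotation'\])/R=Rotation.from_quat(s['rotation']).as_matrix())/; 1a from scipy.spatial.transform import Rotation" h.py
cat > m.py <<'E'
from h import *
for n in("scene0","side0","wrist0"):
    d=dict(np.load(f'pics/{n}.npz'))
    if d['R'].shape==(4,): d['R']=Rotation.from_quat(d['R']).as_matrix(); np.savez(f'pics/{n}.npz',**d)
S=lambda u,v:('scene0',(225+(u+.5)/4-.5,165+(v+.5)/4-.5))
D=lambda u,v:('side0',(200+(u+.5)/3.5-.5,200+(v+.5)/3.5-.5))
W=lambda u,v:('wrist0',(u,v))
X=dict(wide=[S(278,181),D(547,247),W(83,169)],narrow=[S(672,358),D(152,82),W(353.5,192)],
black=[S(311,278),D(477,126),W(163,235)],purple=[S(192,108),D(686,347)],pink=[S(85,201),D(725,193),W(20,248)],
pintop=[S(645,38),D(146,415)],pinfoot=[S(640,133),D(158,497)])
for k,o in X.items():
    p,r=tri(*o); print(k,np.round(p,4),r)
for nm,z,c in (('scene0',.015,[S(598,73)[1],S(743,118)[1],S(686,195)[1],S(530,148)[1]]),('side0',.015,[D(115,388)[1],D(293,442)[1],D(22,548)[1]]),
 ('scene0',.02,[(240,274),(307,316),(245,367),(177,322)]),('side0',.02,[(345,152),(406,168),(380,210),(315,182)])):
    print(nm,z,[np.round(atz(nm,q,z)[:2],3).tolist() for q in c])
E
python3 m.py
```

```text
wide [0.4225 0.0399 0.0375] [0.7, 1.4, 1.1]
narrow [0.6526 0.0202 0.0379] [0.3, 1.0, 0.8]
black [ 0.4846 -0.0192  0.0383] [1.2, 1.4, 1.7]
purple [0.3447 0.0701 0.0381] [0.7, 0.7]
pink [ 0.3558 -0.0295  0.0384] [0.8, 1.7, 1.4]
pintop [0.5296 0.2209 0.0692] [0.7, 0.7]
pinfoot [0.5306 0.2225 0.0105] [0.5, 0.5]
scene0 0.015 [[0.483, 0.259], [0.572, 0.261], [0.582, 0.175], [0.493, 0.169]]
side0 0.015 [[0.577, 0.184], [0.49, 0.176], [0.568, 0.27]]
scene0 0.02 [[0.451, -0.16], [0.607, -0.179], [0.593, -0.313], [0.447, -0.304]]
side0 0.02 [[0.581, -0.297], [0.437, -0.296], [0.443, -0.141], [0.596, -0.168]]
```

Heights match the 40, 70 and 15 mm expected to within about 2–4 mm, and everything is within reach. I'm moving to the narrow spool first: the shift is +28 mm in tool y and +20 mm in tool x.

>>> {"op": "send_rows", "data": {
  "commands": "85 0.5 0.7 0.5 0;85 0.5 0.7 1 0;85 0 0 1 0;85 0 0 1 0;85 0 0 1 0;85 0 0 1 0;85 0 0 1 0;85 0 0 0.5 0;85 0 0 0 0;85 0 0 0 0",
  "grip_force": 40
}}

```text
t: 0.98
tcp_pos: [0.6528, 0.02, 0.099]
tool_rot: [0.707, 0.707, -0.0, -0.0]
force: [0.9, -0.4, 1.1]
finger_gap: 0.993
gripper_force: 0.0
```

```bash
python3 - <<'E'
from h import *
s=snap('wrist','w1'); print(readout.sense()['tcp_pos'],proj('w1',(.6526,.0202,.04)),s['eye'])
g=cv2.cvtColor(s['pixels'],cv2.COLOR_RGB2HSV); m=((g[...,1]<125)&(g[...,2]>190)).astype(np.uint8)
n,l,st,c=cv2.connectedComponentsWithStats(m)
for i in range(1,n):
    if st[i,4]>300: print(st[i],c[i],atz('w1',c[i],.04))
E
```

```text
[0.65359687 0.01995339 0.09994607] [322.43930165 266.17566564] [0.65098813 0.08527551 0.23350027]
[ 558   23   82   57 1353] [603.37620103  47.45306726] [0.7799185 0.1246527 0.04     ]
[ 281  226   81   78 4035] [321.92713755 262.11871128] [0.6523289 0.022433  0.04     ]
```

>>> {"op": "send_rows", "data": {
  "commands": "85 0.1 0 1 0;85 0 0 1 0;85 0 0 1 0;85 0 0 1 0;85 0 0 0.2 0;85 0 0 0 0;35 0 0 0 0;35 0 0 0 0;35 0 0 0 0;35 0 0 0 0;35 0 0 0 0;35 0 0 0 0;35 0 0 0 0;35 0 0 0 0",
  "grip_force": 40
}}

```text
t: 2.2
tcp_pos: [0.6542, 0.0219, 0.0173]
tool_rot: [0.707, 0.707, 0.001, 0.001]
force: [-0.5, -1.0, 6.5]
finger_gap: 0.511
gripper_force: 40.4
```

>>> {"op": "send_rows", "data": {
  "commands": "35 0 0 -0.5 0;35 0 0 -1 0;35 0 0 -1 0;35 0 0 -1 0;35 -0.7 -0.3 -0.5 0;35 -1 -0.5 0 0;35 -1 -0.5 0 0;35 -1 -0.5 0 0;35 -1 -0.5 0 0;35 -1 -0.5 0 0;35 -1 -0.5 0 0;35 -1 -0.5 0 0;35 -1 -0.5 0 0;35 -1 -0.5 0 0;35 -1 -0.5 0 0;35 -1 -0.7 0 0;35 -1 -0.7 0 0;35 0 0 0 0"
}}

```text
t: 3.7
tcp_pos: [0.5162, -0.2358, 0.0955]
tool_rot: [0.709, 0.706, -0.001, -0.0]
force: [-0.3, -0.0, 0.2]
finger_gap: 0.51
gripper_force: 40.8
```

```bash
python3 - <<'E'
from h import *
print(readout.sense()['tcp_pos'],readout.sense()['finger_gap'])
a=snap('scene','s2')['pixels'][180:400,130:390]
b=snap('side','d2')['pixels'][80:240,270:460]
f=lambda i,w,h:cv2.resize(i,(w,h),interpolation=cv2.INTER_CUBIC)
cv2.imwrite('pics/c3.png',np.hstack([f(a,390,330),f(b,392,330)])[:,:,::-1])
E
```

```text
[ 0.51618532 -0.23575999  0.09545774] 0.5098913213494712
```

View pics/c3.png

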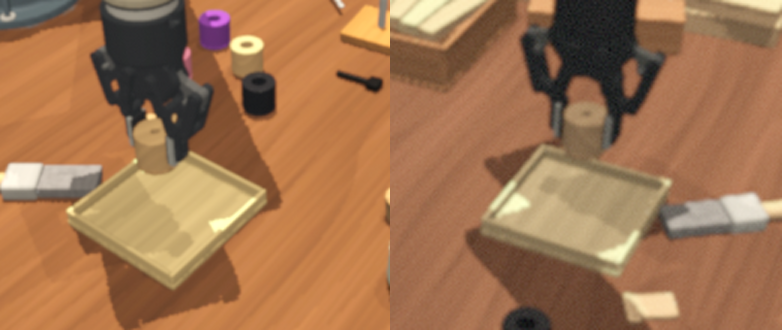

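The narrow spool is held over the tray (c3: spool at (153,147) scene, (584,130) side). Lowering it now.

>>> {"op": "send_rows", "data": {
  "commands": "35 0 0 1 0;35 0 0 1 0;35 0 0 1 0;35 0 0 0.4 0;35 0 0 0.2 0;35 0 0 0 0;35 0 0 0 0;62 0 0 0 0;62 0 0 0 0;62 0 0 0 0;62 0 0 0 0;62 0 0 -0.5 0;62 0 0 -1 0;62 0 0 -1 0;80 0 0 -1 0;85 0 0 -1 0;85 0 0 -1 0"
}}

```text
t: 5.22
tcp_pos: [0.5188, -0.2319, 0.1351]
tool_rot: [0.707, 0.707, 0.0, 0.0]
force: [0.9, -0.2, -0.2]
finger_gap: 0.992
gripper_force: 0.0
```

>>> {"op": "send_rows", "data": {
  "commands": "85 1 -0.35 0 0;85 1 -0.35 0 0;85 1 -0.35 0 0;85 1 -0.35 0 0;85 1 -0.35 0 0;85 1 -0.35 0 0;85 1 -0.35 0 0;85 1 -0.35 0 0;85 1 -0.35 0 0;85 1 -0.35 0 0;85 1 -0.35 0 0;85 1 -0.35 0 0;85 1 -0.35 0 0;85 0.6 -0.3 0 0;85 0 0 0 1;85 0 0 0 1;85 0 0 0 1;85 0 0 0 1;85 0 0 0 1;85 0 0 0 1"
}}

```text
t: 6.88
tcp_pos: [0.4221, 0.04, 0.1341]
tool_rot: [0.84, 0.543, 0.0, 0.0]
force: [-0.2, -0.3, -1.5]
finger_gap: 0.998
gripper_force: 0.0
```

>>> {"op": "send_rows", "data": {
  "commands": "85 0 0 0 1;85 0 0 0 1;85 0 0 0 1;85 0 0 0 1;85 0 0 0 1;85 0 0 0 1;85 0 0 0 1;85 0 0 0 1;85 0 0 0 1;85 0 0 0 1;85 0 0 0 1;85 0 0 0 1;85 0 0 0 1;85 0 0 0 1;85 0 0 0 1;85 0 0 0 1;85 0 0 0 0.5;85 0 0 0 0;85 0 0 0 0"
}}

```text
t: 8.47
tcp_pos: [0.4221, 0.04, 0.1339]
tool_rot: [1.0, 0.0, 0.0, 0.0]
force: [-0.0, -0.7, -0.1]
finger_gap: 0.999
gripper_force: 0.0
```

```bash
python3 - <<'E'
from h import *
snap('wrist','w3');r=readout.sense(); print(r['t'],r['tcp_pos'],r['tool_rot'],proj('w3',(.4225,.0399,.04)))
cv2.imwrite('pics/c4.png',cv2.imread('pics/w3.png'))
E
```

```text
8.5167 [0.42210177 0.03998664 0.13376058] [9.99999824e-01 4.56743190e-04 3.70362622e-04 7.39494671e-05] [318.13756757 245.37400771]
```

View pics/c4.png

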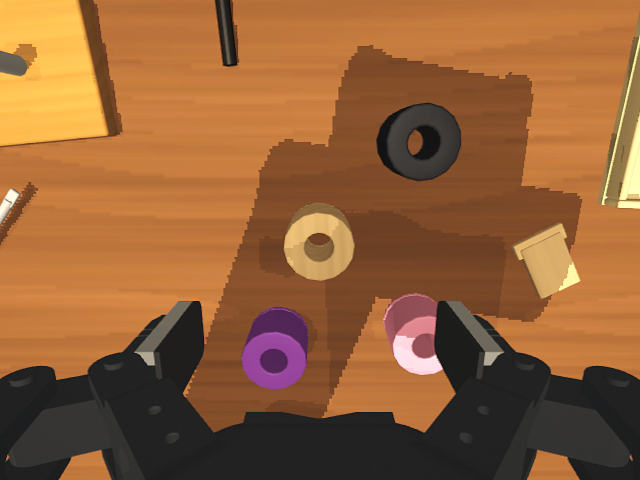

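The wide spool's bore is at (319,246), matching the prediction of (318,245). The finger lanes to its left and right are clear.

>>> {"op": "send_rows", "data": {
  "commands": "85 0 0 1 0;85 0 0 1 0;85 0 0 1 0;85 0 0 1 0;85 0 0 1 0;85 0 0 0.85 0;85 0 0 0 0;85 0 0 0 0;35 0 0 0 0;35 0 0 0 0;35 0 0 0 0;35 0 0 0 0;35 0 0 0 0;35 0 0 0 0;35 0 0 0 0;35 0 0 0 0",
  "grip_force": 40
}}

```text
t: 9.85
tcp_pos: [0.4226, 0.04, 0.0175]
tool_rot: [1.0, 0.0, 0.001, 0.0]
force: [-0.2, -0.8, 5.9]
finger_gap: 0.493
gripper_force: 40.1
```

>>> {"op": "send_rows", "data": {
  "commands": "35 0 0 -0.5 0;35 0 0 -1 0;35 0 0 -1 0;35 0 0 -1 0;35 0 0 -1 0;35 0 0 -0.5 0;35 0.3 -0.5 0 0;35 0.6 -1 0 0;35 0.6 -1 0 0;35 0.6 -1 0 0;35 0.6 -1 0 0;35 0.6 -1 0 0;35 0.6 -1 0 0;35 0.6 -1 0 0;35 0.6 -1 0 0;35 0.3 -0.5 0 0;35 0 0 0 0;35 0 0 0 0;35 0 0 0 0"
}}

```text
t: 11.43
tcp_pos: [0.5286, 0.219, 0.1161]
tool_rot: [1.0, -0.0, -0.001, 0.0]
force: [-0.0, -0.5, -0.5]
finger_gap: 0.495
gripper_force: 40.8
```

```bash
python3 - <<'E'
from h import *
r=readout.sense();print(r['t'],r['tcp_pos'],r['finger_gap'])
a=snap('scene','s3')['pixels'][110:230,330:430]
b=snap('side','d3')['pixels'][230:390,180:310]
f=lambda i,s:cv2.resize(i,None,fx=s,fy=s,interpolation=cv2.INTER_CUBIC)
o=np.zeros((560,800,3),np.uint8); A=f(a,4);B=f(b,3); o[:480,:400]=A; o[:480,400:790]=B
cv2.imwrite('pics/c5.png',o[:,:,::-1])
E
```

```text
11.4333 [0.52858737 0.21902238 0.11613809] 0.4949370992956956
```

View pics/c5.png

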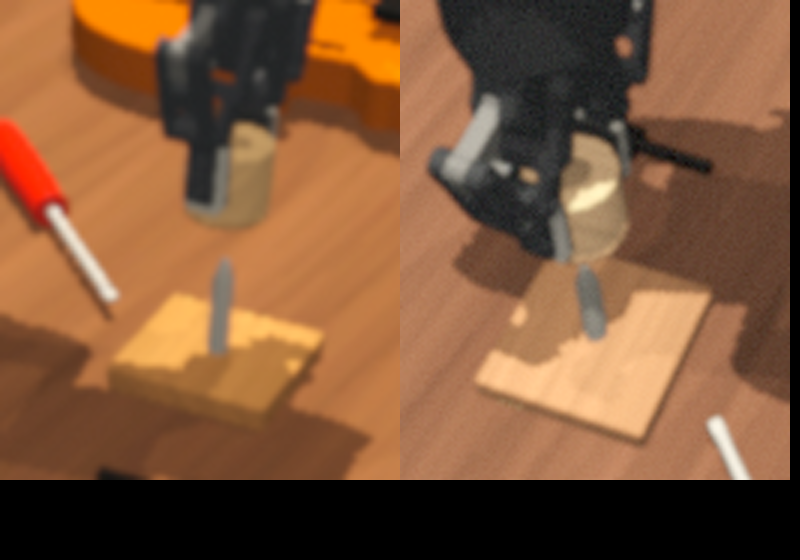

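```bash
cat > ov.py <<'E'
from h import *
from scipy.optimize import least_squares
S=lambda u,v:np.array((330+(u+.5)/4-.5,110+(v+.5)/4-.5)); D=lambda u,v:np.array((180+(u-400+.5)/3-.5,230+(v+.5)/3-.5))
obs=[('s3',S(226,260),.07),('s3',S(218,350),.015),('d3',D(583,267),.07),('d3',D(597,335),.015)]
f=lambda q:np.concatenate([proj(t,(q[0],q[1],z))-o for t,o,z in obs])
r=least_squares(f,[.53,.22]); print('pin',r.x,np.round(f(r.x),1))
t=readout.sense()['tcp_pos'];a=np.linspace(0,2*np.pi,73);z0=t[2]-.0175
for tag,inv in(('s3',lambda p:(p-[330,110])*4),('d3',lambda p:(p-[180,230])*3+[400,0])):
  for z in(z0,z0+.04):
    P=np.array([inv(proj(tag,(t[0]+.022*np.cos(k),t[1]+.022*np.sin(k),z))) for k in a])
    print(tag,round(z,3),'right',P[P[:,0].argmax()].round(),'left',P[P[:,0].argmin()].round(),'bot',P[P[:,1].argmax()].round(),'top',P[P[:,1].argmin()].round())
  p0=proj(tag,t);print('px/mm x',(4 if tag=='s3' else 3)*(proj(tag,t+[.001,0,0])-p0),'y',(4 if tag=='s3' else 3)*(proj(tag,t+[0,.001,0])-p0))
E
python3 ov.py
```

```text
pin [0.52956548 0.22260619] [ 0.5 -1.2  0.4 -1.2  0.5  0.1  0.  -1.1]
s3 0.099 right [269. 210.] left [183. 206.] bot [231. 227.] top [221. 188.]
s3 0.139 right [276. 139.] left [189. 135.] bot [238. 156.] top [227. 117.]
px/mm x [1.7384047  0.50196093] y [ 0.92436849 -0.7317806 ]
d3 0.099 right [630. 221.] left [533. 231.] bot [576. 263.] top [587. 186.]
d3 0.139 right [621. 165.] left [520. 175.] bot [565. 208.] top [577. 131.]
px/mm x [-1.90049809 -0.73620036] y [-1.17463745  1.59365381]
```

>>> {"op": "send_rows", "data": {
  "commands": "35 0.05 -0.16 0 0;35 0 0 0.4 0;35 0 0 0.4 0;35 0 0 0.4 0;35 0 0 0.4 0;35 0 0 0.3 0;35 0 0 0.3 0;35 0 0 0 0;35 0 0 0 0"
}}

```text
t: 12.28
tcp_pos: [0.5307, 0.2232, 0.0717]
tool_rot: [1.0, 0.0, -0.001, 0.0]
force: [0.2, -0.4, -0.2]
finger_gap: 0.498
gripper_force: 40.8
```

>>> {"op": "send_rows", "data": {
  "commands": "35 0 0 0.25 0;35 0 0 0.25 0;35 0 0 0.25 0;35 0 0 0.25 0;35 0 0 0 0;35 0 0 0 0"
}}

```text
t: 12.78
tcp_pos: [0.5307, 0.2232, 0.0518]
tool_rot: [1.0, -0.0, -0.0, 0.0]
force: [-0.5, 0.5, -0.5]
finger_gap: 0.494
gripper_force: 40.8
```

Sliding freely, with no force. About 19 mm remains.

>>> {"op": "send_rows", "data": {
  "commands": "35 0 0 0.25 0;35 0 0 0.25 0;35 0 0 0.25 0;35 0 0 0.1 0;35 0 0 0.1 0;35 0 0 0 0;35 0 0 0 0"
}}

```text
t: 13.37
tcp_pos: [0.531, 0.2232, 0.0332]
tool_rot: [1.0, 0.0, -0.0, 0.0]
force: [-0.8, -0.7, -0.2]
finger_gap: 0.497
gripper_force: 40.9
```

>>> {"op": "send_rows", "data": {
  "commands": "60 0 0 0 0;60 0 0 0 0;65 0 0 0 0;65 0 0 0 0;65 0 0 0 0;65 0 0 -0.5 0;65 0 0 -1 0;65 0 0 -1 0;85 0 0 -1 0;85 0 0 -1 0;85 0 0 -1 0;85 0 0 -1 0;85 0 0 0 0;85 0 0 0 0"
}}

```text
t: 14.53
tcp_pos: [0.5317, 0.2234, 0.165]
tool_rot: [1.0, 0.0, 0.002, -0.0]
force: [0.5, -0.6, -0.8]
finger_gap: 0.994
gripper_force: 0.0
```

```bash
python3 - <<'E'
from h import *
a=snap('scene','s4')['pixels'][150:400,150:450]
b=snap('side','d4')['pixels'][120:400,190:450]
f=lambda i,w,h:cv2.resize(i,(w,h),interpolation=cv2.INTER_CUBIC)
cv2.imwrite('pics/c6.png',np.hstack([f(a,420,350),f(b,380,409)[:350]])[:,:,::-1])
E
```

```text
(no output)
```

View pics/c6.png

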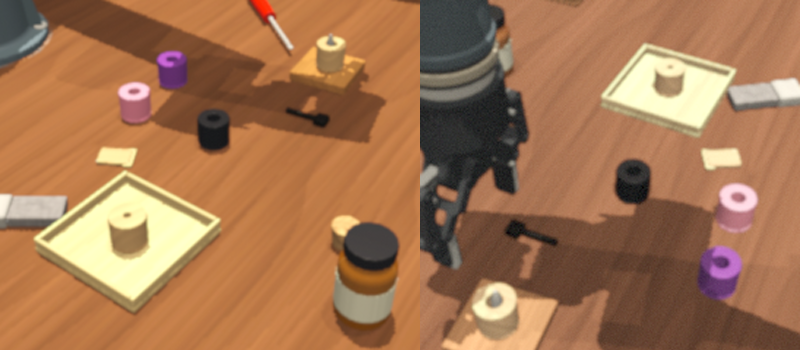

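The wide spool sits on the base with the pin tip showing through it (scene (330,52), side (495,308)). The narrow spool stands upright mid-tray (scene (128,230), side (670,77)).

```bash
python3 -c "
from station import sign_off
print(sign_off())"
```

```text
the job is handed in; nothing more can be done
None
```

The job is handed in: in the last pictures the wide spool sits down on the pin's base and the narrow spool stands upright near the middle of the tray, with the arm clear of both after about 15 s; the judge's verdict was not returned.

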